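# Hang the blue pipette back in the crowded rack

## Robot

A 7-joint arm with a two-finger parallel gripper is mounted at the origin on the work surface. World frame = base frame: x ahead of the robot, y to its left, z up, the work surface at z = 0. Lengths are in m, angles in rad, forces in N, time in s.
With the tool pointing down it reaches from about 0.425 to 0.875 m from the base axis. Payload 4.7 kg.
Tool frame: the origin (TCP) lies at the very end of the fingers, on their centre line; the grasp point (between the pads) lies behind it (ctrl.tcp_to_grasp is the z of the grasp point in the tool frame, in m); z points along the fingers, y is the line along which they close (so a half turn about z gives the same grasp; the last joint's range is limited). The gripper opens to 87 mm and grips with 3 to 60 N. Pads are 19 mm wide; open, the fingers measure 117 mm over their backs; the gripper's body (75 mm by 190 mm) begins 51 mm behind the grasp point.
Start: joints at [-1.173, 0.321, -0.07, 1.45, 0.023, 1.371, -0.057], TCP at [0.243, 0.603, 0.223] pointing down, gripper open.
Joint ranges: [-2.86, 2.86], [-0.3, 2.09], [-1.38, 1.24], [0.06, 2.45], [-1.56, 4.7], [0.09, 2.05], [-2.69, 2.69]. Speed limits (rad/s): [2.57, 2.57, 3.14, 3.14, 3.14, 3.14, 3.14].

## Interface

Orientations are given as a rotation vector (axis times angle).
In Python, from bench import ctrl gives the robot as it stands.
- The arm moves only by the tool step_arm, never from a script. Its argument "targets" is a list of rows, each a list of 7 numbers: the shift along the world's x, y, z in cm, then the turn, a rotation vector about the world's x, y, z in degrees, then the opening, from 0 (shut) to 1 (fully open). A call has exactly 5 rows; each row shifts and turns the commanded pose from where the row before left it; what a row does not reach is not made up. A row lasts 1/12 s, in which the tool goes at most 41.7 mm and 7.16 degrees, less where a joint would pass 70% of its speed; a pose out of reach is approached as far as the arm can. A call with a gripper value outside its range is refused whole. The fingers move at their own pace and stop on an object; "force" is the grip in N (left out, the last holds). Time passes only in rows, so rows that do not move let the fingers close, or fill a call up. It gives the time, the measured TCP pose, the force, the opening and the grip force at its end, in the units of the state.
- ctrl.get_state(): the state, without advancing time (a new reading comes with each control period).
- ctrl.get_image(name): name is "scene" or "top" or "wrist"; returns (picture, depth): 420x560x3 uint8, red, green, blue; 420x560 float32, m along the optical axis (not along the pixel's ray), 0 where there is no reading.
- ctrl.camera_params(name): a dict with "intrinsics" (3x3 intrinsics, pixels), "rvec" (rotation vector, rad) and "tvec" (3), from world to camera coordinates, as OpenCV has them; the wrist camera has in their place "hand_eye" (4x4, takes a point from camera to tool coordinates, whose origin is the TCP and whose axes are the flange's). Camera axes: x right, y down, z forward; pixel columns grow to the right and rows downward; lengths in m; the calibration is good to about 2 mm. A picture is of the moment at which its call begins: read the wrist's pose just before it. camera_params takes no time and is no camera call.
- ctrl.close_job(): hands the job in; it is judged then, once.
The state is a dict: "time": time; "joint_positions": joint angles; "qd": joint speeds; "joint_torque": joint torques, N m; "position": TCP position; "tool_rot": TCP orientation; "ft_force": force on the tool from outside, world axes, zero at the start; "torque": the same for the moment, N m; "grip_width": opening from 0.0 (shut) to 1.0 (fully open); "grip_force": force on a finger pad.
Only numpy, scipy, OpenCV 4.12 (cv2) and the standard library are available. Lean on these libraries where they do the work, as an engineer would, in place of code of your own. Each camera call takes 0.05 s, during which the arm holds its last target. There are 200 camera calls.

## Task

Take the pipette with the blue button from its black bench stand and hang it in the empty middle fork of the grey rack, upright with its collar resting flat on both prongs. Lower it into place rather than dropping it, let go, and do not knock the pipettes on either side of it or the yellow one left in the other stand.

Things in the scene. Friction and masses are not known exactly. Their poses are not given: they have to be found in the camera images.
- blue_pipette: Hand pipette, 110 g, 215 mm long, white with blue button and collar, hanging upright in a black stand. Origin: lower end; z up its axis. Round: its yaw does not matter. Heights above origin (diameters): nozzle 0-75 mm (up to 11), grey shaft 75-125 (16), blue collar 125-133 (50), white handle 133-200 (28; grip at about 172), button to 215 (20). Collar rests on the prongs; lift 20 mm to free it.
- blue_pipette_collar (a point): Point on the blue pipette's axis at the underside of its collar, 125 mm above its lower end; z up.
- stand_1: Black single stand, fixed, that holds the blue pipette. Origin: underside centre, under the fork's centre; x points from the fork's open front (robot side) to its post, z up. Its fork is like the rack's: prong tops at 160 mm, post 34 mm behind the centre, nothing higher than 166 mm. Lift, then out of the front (-x). The yellow pipette's identical stand is 120 mm or more away to one side.
- free_fork (a point): Empty middle fork of the fixed grey rack: seat centre at prong tops, 160 mm above the bench. x points from its open front (robot side) into the rack, y along the row, z up. Gap between the prongs 30 mm (along y), white prongs 10 mm wide, 72 mm long; lips 5 mm high at their front ends (x -37 to -32), rail 8 mm high behind (x 34). Shaft in gap, collar on prongs. Occupied forks at y +76 and -76 mm.
- green_pipette: Pipette with green button and green collar, hanging in an outer fork of the rack; the same make and sizes as the blue pipette; its origin is the lower end of its shaft, z up to its button.
- red_pipette: Pipette with red button and red collar, hanging in the other outer fork of the rack; the same make and sizes as the blue pipette; its origin is the lower end of its shaft, z up to its button.
- yellow_pipette: Pipette with yellow button and yellow collar, hanging in the other black bench stand, beside the blue one's; the same make and sizes as the blue pipette; its origin is the lower end of its shaft, z up to its button.

How it is judged:
At the end, for the whole second after the job is handed in: The blue pipette hangs at rest in the empty fork: collar underside within 15 mm front to back, 12 mm sideways and 5 mm in height of the seat centre, within 10 degrees of upright; the other three hang where they were (lower ends within 25 mm, tilt under 12 degrees) (x of blue_pipette_collar in the frame of free_fork between -0.015 and 0.015 m and y of blue_pipette_collar in the frame of free_fork between -0.012 and 0.012 m and z of blue_pipette_collar in the frame of free_fork between -0.005 and 0.005 m and angle between blue_pipette's own z axis and vertical below 0.175 rad and linear speed of blue_pipette below 0.02 m/s and angular speed of blue_pipette below 0.2 rad/s and distance of each of green_pipette, red_pipette, yellow_pipette from where it was at the start of the episode below 0.025 m and angle between each of green_pipette, red_pipette, yellow_pipette's own z axis and vertical below 0.21 rad); the robot touches nothing.
It fails at once if the green pipette is knocked: shifted by more than 25 mm at its lower end or tilted by more than 12 degrees (distance of green_pipette from where it was at the start of the episode above 0.025 m or angle between green_pipette's own z axis and vertical above 0.21 rad).
It fails at once if the red pipette is knocked: shifted by more than 25 mm at its lower end or tilted by more than 12 degrees (distance of red_pipette from where it was at the start of the episode above 0.025 m or angle between red_pipette's own z axis and vertical above 0.21 rad).
It fails at once if the yellow pipette is knocked: shifted by more than 25 mm at its lower end or tilted by more than 12 degrees (distance of yellow_pipette from where it was at the start of the episode above 0.025 m or angle between yellow_pipette's own z axis and vertical above 0.21 rad).
It fails at once if the blue pipette is dropped: it moves faster than 0.45 m/s (a fall of about 10 mm) while no finger touches it (contact force between the fingers and blue_pipette below 0.02 N and linear speed of blue_pipette above 0.45 m/s).
It also fails if it takes over 45 s, if anything falls off the work surface, if the arm or the gripper's body presses on something with over 40 N, if the wrist force passes 120 N, or if a joint passes its speed limit or range.

## Working session

There is one attempt and no reset: what is moved stays moved. The work goes in short steps, Python scripts to look and compute and a tool call to move; the robot and the scene stay as the last step left them, time stands still between calls to the robot, and variables do not carry over. Pictures are saved under pics/ and viewed, at most 11 in all, crops included, and the job is handed in when it is done.

Besides the shell and the picture viewer there is one more tool, called after "Emit:" by a JSON object that holds its "method" and its "body", one argument or row to a line. step_arm: Moves the arm, as the interface text tells. Its arguments: {"type":"object","properties":{"targets":{"type":"array"},"force":{"type":"number"}},"required":["targets"]}

```bash
mkdir -p pics; ls; cat > h.py <<'E'
import numpy as np, cv2
from bench import ctrl
def cam(n):
    p=ctrl.camera_params(n); K=np.array(p["intrinsics"])
    if n=="wrist":
        s=ctrl.get_state(); T=np.eye(4); T[:3,:3]=cv2.Rodrigues(np.array(s["tool_rot"],float))[0]; T[:3,3]=s["position"]
        T=T@np.array(p["hand_eye"]); return K,T
    M=np.eye(4); M[:3,:3]=cv2.Rodrigues(np.array(p["rvec"],float))[0]; M[:3,3]=np.ravel(p["tvec"])
    return K,np.linalg.inv(M)
def shot(n):
    K,T=cam(n); im,d=ctrl.get_image(n); return K,T,im,d
def pts(K,T,d):
    v,u=np.mgrid[:d.shape[0],:d.shape[1]]
    c=np.stack([(u-K[0,2])/K[0,0]*d,(v-K[1,2])/K[1,1]*d,d],-1)
    return c@T[:3,:3].T+T[:3,3]
def ray(K,T,u,v):
    r=T[:3,:3]@np.array([(u-K[0,2])/K[0,0],(v-K[1,2])/K[1,1],1]); return T[:3,3],r/np.linalg.norm(r)
def save(n,im): cv2.imwrite("pics/"+n,cv2.cvtColor(im,cv2.COLOR_RGB2BGR))
E
python3 - <<'E'
from h import *
for n in("scene","top"):
    K,T,im,d=shot(n); save(n+"0.png",im); np.savez(n+"0.npz",K=K,T=T,im=im,d=d); print(n,T.round(3).tolist())
print(ctrl.get_state(),ctrl.tcp_to_grasp)
E
```

```text
pics
scene [[-0.865, 0.422, -0.27, 0.815], [0.501, 0.721, -0.479, 0.474], [-0.008, -0.55, -0.835, 0.909], [0.0, 0.0, 0.0, 1.0]]
top [[-0.026, -0.995, 0.1, 0.49], [-1.0, 0.026, 0.006, 0.039], [-0.008, -0.1, -0.995, 0.959], [0.0, 0.0, 0.0, 1.0]]
{'time': 0.1, 'joint_positions': array([-1.17288322,  0.32177571, -0.07007733,  1.45152959,  0.0226208 ,
        1.37081417, -0.05692424]), 'qd': array([-1.34659901e-05, -4.57868986e-04,  4.35650219e-04, -4.09646171e-03,
       -1.43912393e-03, -1.26513112e-03,  2.15888284e-04]), 'joint_torque': array([-2.54149536e-04, -4.92574632e+01, -4.05697161e-01, -3.13400853e+01,
       -6.41502393e-02,  3.94561957e-02,  6.41599627e-05]), 'position': array([0.24327075, 0.6022305 , 0.22156517]), 'tool_rot': array([-5.99156289e-01, -3.08370539e+00,  2.71173205e-03]), 'ft_force': array([-0.51026465,  0.21861295, -0.74680354]), 'torque': array([-0.01578193, -0.02473646, -0.02866302]), 'grip_force': 0.0, 'grip_width': 1.003094774169085} -0.0187
```

View pics/scene0.png

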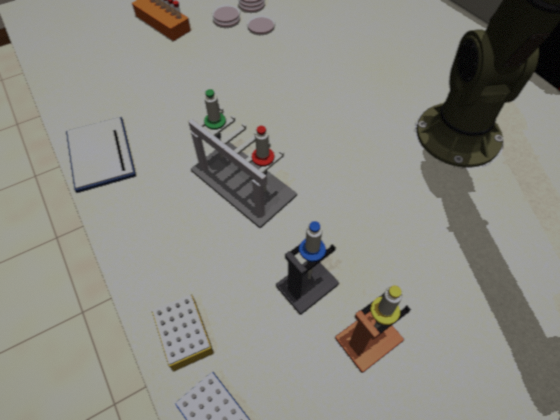

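View pics/top0.png

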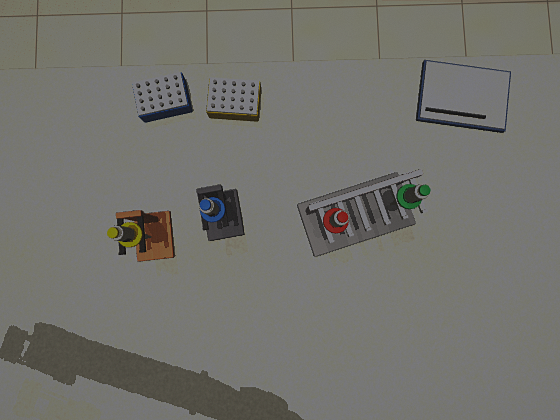

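The scene view shows green (211,108), red (262,143), blue (313,240) and yellow (389,303). In the top view blue is at (210,207), yellow at (125,234), red at (338,218) and green at (413,194), with the rack's prongs between the last two. Next I measure the collars and buttons by colour.

```bash
cat > m.py <<'E'
from h import *
H={'blue':(105,125),'green':(50,85),'red':(-6,6),'yellow':(25,34)}
def mask(im,c):
    h=cv2.cvtColor(im,cv2.COLOR_RGB2HSV).astype(int); a,b=H[c]; hh=np.where(h[...,0]>170,h[...,0]-180,h[...,0])
    return (hh>=a)&(hh<=b)&(h[...,1]>140)&(h[...,2]>60)
E
python3 - <<'E'
from m import *
for n in("top","scene"):
    z=np.load(n+"0.npz"); K,T,im,d=z["K"],z["T"],z["im"],z["d"]; P=pts(K,T,d)
    for c in H:
        m=mask(im,c)&(d>0)&(P[...,2]>.12)&(P[...,0]>.35); p=P[m]
        zc=p[:,2]; col=m&(P[...,2]>.158)&(P[...,2]<.18); but=m&(P[...,2]>.215)
        q=P[col]
        # circle fit on top-face points' boundary: fit ring outer edge
        h=cv2.convexHull(q[:,:2].astype(np.float32)*1000)
        (cx,cy),r=cv2.minEnclosingCircle(h)
        b=P[but]; vv,uu=np.nonzero(but)
        print(n,c,m.sum(),"collar",round(cx,1),round(cy,1),"r",round(r,1),"z",np.percentile(q[:,2],[5,50,95]).round(4),"button",b.mean(0).round(4),np.percentile(b[:,2],95).round(4), "px",uu.mean().round(1),vv.mean().round(1))
z=np.load("top0.npz"); P=pts(z["K"],z["T"],z["d"])
# white prongs & rail heights in the rack
m=(P[...,2]>.145)&(P[...,2]<.175)&(z["d"]>0)&~mask(z["im"],'red')&~mask(z["im"],'green')&(P[...,1]<0.05)&(P[...,0]>.35)
save("pr.png",np.vstack([cv2.resize(z["im"][140:280,270:470],(800,560))//1])[:280*2]);
im2=z["im"].copy(); im2[m]=[255,0,255]; crop=np.hstack([z["im"][150:270,285:445],im2[150:270,285:445]])
save("pr.png",cv2.resize(crop,(800,300)).clip(0,120)*2)
E
```

```text
top blue 314 collar 575.9 164.3 r 24.5 z [0.1675 0.1694 0.1718] button [0.5756 0.1638 0.2515] 0.2533 px 204.6 204.4
top green 304 collar 591.0 -221.8 r 24.5 z [0.167  0.1691 0.1718] button [ 0.5915 -0.2217  0.2507] 0.253 px 424.3 189.6
top red 343 collar 548.2 -75.9 r 24.5 z [0.1671 0.1693 0.1734] button [ 0.5479 -0.0762  0.2509] 0.2531 px 342.3 216.6
top yellow 283 collar 531.5 325.9 r 24.8 z [0.1668 0.1695 0.1715] button [0.5309 0.3259 0.2515] 0.2536 px 112.0 232.3
scene blue 345 collar 573.9 163.3 r 25.3 z [0.1662 0.1689 0.1728] button [0.5752 0.1644 0.2508] 0.2525 px 314.2 226.3
scene green 129 collar 591.1 -219.0 r 21.5 z [0.1675 0.1694 0.1724] button [ 0.5905 -0.2196  0.2513] 0.2537 px 209.5 93.0
scene red 246 collar 547.4 -75.1 r 24.0 z [0.1663 0.1694 0.176 ] button [ 0.5473 -0.0748  0.2509] 0.253 px 260.8 129.6
scene yellow 388 collar 529.1 325.6 r 25.0 z [0.1652 0.1686 0.171 ] button [0.5307 0.326  0.2506] 0.2524 px 394.5 291.4
```

View pics/pr.png

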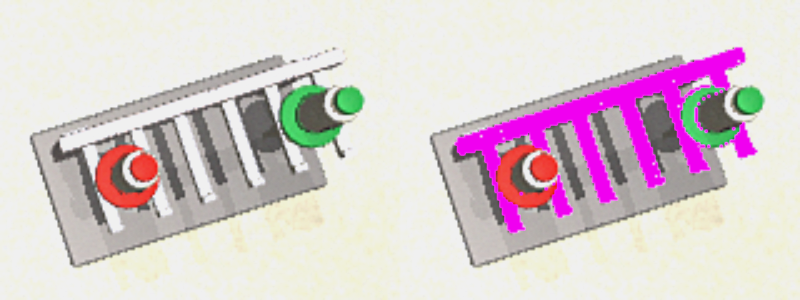

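The crop shows the six prongs, with red on the left pair and green on the right pair. The middle pair is empty and the rail is behind. Now I'll locate the middle prongs in the rack frame.

```bash
python3 - <<'E'
from m import *
z=np.load("top0.npz"); P=pts(z["K"],z["T"],z["d"]); im=z["im"]
r=np.array([.548,-.076]);g=np.array([.5908,-.2212]); o=(r+g)/2
base=(P[...,2]>.145)&(P[...,2]<.18)&(z["d"]>0)&~mask(im,'red')&~mask(im,'green')&(P[...,1]<0.05)&(P[...,0]>.35)
print("pip mid",o,np.linalg.norm(r-g))
for it in range(2):
    y=(r-g)/np.linalg.norm(r-g) if it==0 else yn
    x=np.array([y[1],-y[0]]); x=x if x[0]>0 else -x
    q=(P[base][:,:2]-o); a=q@x*1000; b=q@y*1000; zz=P[base][:,2]
    s=(a>-28)&(a<20)&(abs(b)<40)
    L=s&(b>0); R=s&(b<0)
    fL=np.polyfit(a[L],b[L],1); fR=np.polyfit(a[R],b[R],1)
    ra=(a>28)&(abs(b)<60); fr=np.polyfit(b[ra],a[ra],1)
    print("yaw deg",np.degrees(np.arctan2(x[1],x[0])),"L",fL,"R",fR,"rail",fr,"b range",np.percentile(b[L],[2,98]),np.percentile(b[R],[2,98]))
    for nm,w in(("L",(b>10)&(b<30)),("R",(b<-10)&(b>-30))): print(nm,"a range",np.percentile(a[w],[1,99]), "z",np.median(zz[w&(abs(a)<20)]))
    print("rail",a[ra].min(),a[ra].max(),zz[ra].mean(), "lipz",zz[(a<-31)&(a>-38)&(abs(b)<30)])
    t=(fL[0]+fR[0])/2; yn=y-t*0*x
    t2=np.arctan(t); x2=x+t*y; x2/=np.linalg.norm(x2); yn=np.array([-x2[1],x2[0]]); yn=yn if yn@y>0 else -yn
z=np.load("scene0.npz"); P=pts(z["K"],z["T"],z["d"]); im=z["im"]
base=(P[...,2]>.15)&(P[...,2]<.18)&(z["d"]>0)&~mask(im,'red')&~mask(im,'green')
q=P[base][:,:2]-o;a=q@x*1000;b=q@y*1000
for lo,hi in((8,32),(-32,-8)):
    w=(b>lo)&(b<hi)&(a<25)&(a>-45);print("scene",w.sum(),np.percentile(b[w],[5,50,95]) if w.sum() else 0,a[w].min() if w.sum() else 0, np.median(P[base][w][:,2]) if w.sum() else 0)
# stand 1 prong points
z=np.load("top0.npz"); P=pts(z["K"],z["T"],z["d"]); im=z["im"]
w=(P[...,2]>.15)&(P[...,2]<.175)&~mask(im,'blue')&(np.hypot(P[...,0]-.5755,P[...,1]-.164)<.055)
q=P[w]; print("stand",w.sum(),cv2.minAreaRect((q[:,:2]*1000).astype(np.float32)))
k=np.hypot(q[:,0]-.5755,q[:,1]-.164)>.027
for e in q[k][::5]: print((e*1000).round(0),end='')
E
```

```text
pip mid [ 0.5694 -0.1486] 0.1513766164240699
yaw deg 16.42371616029066 L [6.16935122e-03 2.05759335e+01] R [ 4.05116971e-03 -1.93323359e+01] rail [2.21336653e-03 3.75387846e+01] b range [14.96496496 25.1677342 ] [-24.85101396 -14.60008382]
L a range [-37.02839702  44.38606446] z 0.16075304762006415
R a range [-36.72933092  44.54433027] z 0.16055795754322288
rail 28.071835208739948 45.3161427306815 0.16698522641366514 lipz [0.16143733 0.16198956 0.16007108 0.1601648  0.16715204 0.16760437
 0.16715397 0.15950027 0.16705539 0.16675094 0.164206   0.16612055
 0.16586828 0.16800374 0.15668037 0.16444446 0.1675443  0.16678583
 0.16805776 0.16836177 0.15576722 0.16060076 0.16508133 0.15969677
 0.16332896 0.16221514 0.16287985 0.16558237 0.15248528 0.16291345
 0.16441534 0.16624429 0.16471471 0.16587027 0.16797087 0.15752755
 0.16765254 0.16593017 0.16866268 0.16521399 0.16573014 0.16948183
 0.15588645 0.16443619 0.16541169 0.16719295]
yaw deg 16.716509968411387 L [1.33509290e-03 2.05766162e+01] R [-7.68261044e-04 -1.93310144e+01] rail [4.24921512e-03 3.75458475e+01] b range [14.95807967 25.2
[... 1516 characters left out ...]
. 180. 168.][611. 170. 163.][612. 162. 151.][610. 147. 163.][608. 187. 169.][609. 179. 161.][610. 169. 150.][608. 145. 161.][607. 187. 162.][606. 151. 162.][605. 192. 165.][605. 153. 161.][605. 144. 158.][603. 184. 163.][602. 147. 163.][601. 188. 163.][600. 151. 162.][599. 193. 162.][600. 183. 157.][597. 193. 161.][596. 145. 162.][594. 143. 161.][590. 141. 161.][560. 141. 164.][558. 140. 161.][556. 142. 162.][555. 183. 162.][554. 138. 161.][553. 146. 161.][553. 136. 159.][551. 177. 161.][550. 136. 161.][549. 177. 163.][548. 137. 166.][548. 179. 162.][546. 139. 168.][546. 183. 162.][544. 143. 166.][545. 134. 159.][543. 175. 162.][542. 181. 164.][539. 182. 166.][540. 174. 158.][538. 176. 157.]
```

Everything agrees with the text. The blue axis is at (0.5755, 0.164), with its collar underside near 0.161. The fork seat is at (0.569, -0.148, 0.1605), yaw about 16.6°. The stand yaw is about 9°. I'll use a vertical grasp with the fingers closing along the rack's x direction. First I rise and travel above blue.

Emit:
{"method": "step_arm", "body": {
  "targets": [
    [0,0,3.4,0,0,0,1],
    [0,0,3.4,0,0,0,1],
    [0,0,3.4,0,0,-5.1,1],
    [2.2,-2.9,0,0,0,-5.1,1],
    [2.2,-2.9,0,0,0,-5.1,1]
  ]
}}

```text
time: 0.52
position: [0.2859, 0.5466, 0.3267]
tool_rot: [-1.002, -2.977, -0.007]
ft_force: [1.1, 0.0, -1.2]
grip_width: 1.0
grip_force: 0.0
```

Emit:
{"method": "step_arm", "body": {
  "targets": [
    [2.2,-2.9,0,0,0,-5.1,1],
    [2.2,-2.9,0,0,0,-5.1,1],
    [2.2,-2.9,0,0,0,-5.1,1],
    [2.2,-2.9,0,0,0,-5.1,1],
    [2.2,-2.9,0,0,0,-5.1,1]
  ]
}}

```text
time: 0.93
position: [0.3981, 0.398, 0.3242]
tool_rot: [-1.642, -2.678, 0.001]
ft_force: [0.3, 0.3, 0.6]
grip_width: 0.999
grip_force: 0.0
```

Emit:
{"method": "step_arm", "body": {
  "targets": [
    [2.2,-2.9,0,0,0,-5.1,1],
    [2.2,-2.9,0,0,0,-5.1,1],
    [2.2,-2.9,0,0,0,0,1],
    [2.2,-2.9,0,0,0,0,1],
    [2.2,-2.9,0,0,0,0,1]
  ]
}}

```text
time: 1.35
position: [0.508, 0.2531, 0.3243]
tool_rot: [-1.868, -2.526, 0.001]
ft_force: [1.0, 0.1, -0.2]
grip_width: 0.997
grip_force: 0.0
```

Emit:
{"method": "step_arm", "body": {
  "targets": [
    [2.2,-2.9,0,0,0,0,1],
    [2.2,-2.9,0,0,0,0,1],
    [0.9,-1.5,0,0,0,0,1],
    [0,0,0,0,0,0,1],
    [0,0,0,0,0,0,1]
  ]
}}

```text
time: 1.77
position: [0.5607, 0.1804, 0.324]
tool_rot: [-1.872, -2.522, 0.001]
ft_force: [-0.9, 1.2, -0.3]
grip_width: 1.002
grip_force: 0.0
```

```bash
cat > w.py <<'E'
from m import *
import sys
s=ctrl.get_state(); R=cv2.Rodrigues(np.array(s["tool_rot"],float))[0]
print(s["time"],s["position"].round(4),"tool y yaw",np.degrees(np.arctan2(R[1,1],R[0,1])).round(2),"z",R[:,2].round(4),s["grip_width"],s["ft_force"].round(2))
K,T,im,d=shot("wrist"); P=pts(K,T,d); save(sys.argv[1],im)
for c in H:
    m=mask(im,c)&(d>0); 
    if m.sum()<30: continue
    for nm,w in(("button",m&(P[...,2]>.2)),("collar",m&(P[...,2]<.2))):
        if w.sum()<30: continue
        q=P[w]; (cx,cy),r=cv2.minEnclosingCircle((q[:,:2]*1000).astype(np.float32)); print(c,nm,w.sum(),round(cx,1),round(cy,1),round(r,1),"z",np.percentile(q[:,2],[5,50,95]).round(4))
E
python3 w.py w1.png
```

```text
1.7667 [0.5607 0.1804 0.324 ] tool y yaw 16.84 z [-1.e-03 -4.e-04 -1.e+00] 1.002229816019665 [-0.92  1.19 -0.28]
blue button 514 570.5 162.1 11.9 z [0.2457 0.2498 0.2509]
blue collar 1706 684.6 241.3 167.6 z [0.0257 0.167  0.169 ]
yellow collar 285 695.7 255.9 203.8 z [0.0388 0.1677 0.1769]
```

View pics/w1.png

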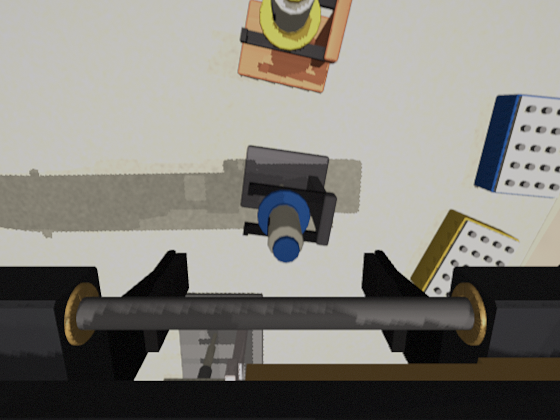

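The wrist view shows the blue button at about (287,249) and its collar at (285,215), both free between the fingers. Next I refine those with tighter gates.

```bash
cat >> w.py <<'E'
w=mask(im,'blue')&(d>0)&(np.hypot(P[...,0]-.575,P[...,1]-.164)<.04)
for nm,lo,hi in(("but",.245,.26),("col",.163,.172)):
    q=P[w&(P[...,2]>lo)&(P[...,2]<hi)]
    if len(q)>30:
        (cx,cy),r=cv2.minEnclosingCircle((q[:,:2]*1000).astype(np.float32)); print(nm,len(q),round(cx,1),round(cy,1),round(r,1),q[:,2].mean().round(4))
E
python3 w.py w2.png
```

```text
1.8167 [0.56   0.1823 0.3241] tool y yaw 17.02 z [-1.1e-03  5.0e-04 -1.0e+00] 1.0014168819974822 [-0.21  0.67 -0.84]
blue button 525 571.0 162.3 12.3 z [0.2461 0.2498 0.2511]
blue collar 1755 683.8 247.4 163.8 z [0.0251 0.167  0.1691]
yellow button 52 526.4 318.2 10.8 z [0.2283 0.2494 0.2507]
yellow collar 284 699.4 256.7 206.7 z [0.0418 0.1675 0.1757]
but 509 573.7 162.6 9.5 0.2497
col 1010 574.0 161.4 24.7 0.1678
```

Emit:
{"method": "step_arm", "body": {
  "targets": [
    [1.4,-1.8,0,0,0,0,1],
    [0,0,-3,0,0,0,1],
    [0,0,-3,0,0,0,1],
    [0,0,-3,0,0,0,1],
    [0,0,0,0,0,0,1]
  ]
}}

```text
time: 2.28
position: [0.5699, 0.165, 0.228]
tool_rot: [-1.86, -2.523, 0.014]
ft_force: [-0.5, 0.7, -1.9]
grip_width: 1.0
grip_force: 0.0
```

Emit:
{"method": "step_arm", "body": {
  "targets": [
    [0,0,-2,0,0,0,1],
    [0,0,-1.5,0,0,0,1],
    [0,0,-0.9,0,0,0,1],
    [0,0,0,0,0,0,1],
    [0,0,0,0,0,0,1]
  ]
}}

```text
time: 2.7
position: [0.5745, 0.1647, 0.1915]
tool_rot: [1.867, 2.527, 0.001]
ft_force: [0.7, -0.1, 0.3]
grip_width: 1.001
grip_force: 0.0
```

```bash
python3 w.py w3.png; python3 -c "
from h import *
K,T,im,d=shot('scene'); save('s3.png',cv2.resize(im[150:330,180:420],(800,600)))"
```

```text
2.7 [0.5745 0.1647 0.1915] tool y yaw 17.09 z [ 6.e-04  5.e-04 -1.e+00] 1.0008286407735674 [ 0.66 -0.1   0.27]
blue button 1710 570.8 172.8 18.1 z [0.2484 0.2499 0.2509]
blue collar 3753 686.1 221.4 151.5 z [0.0084 0.1676 0.1698]
yellow collar 44 829.6 181.4 17.5 z [0.0426 0.0439 0.0448]
but 1654 574.0 162.3 9.7 0.2498
col 2728 574.0 161.7 24.8 0.1678
```

View pics/s3.png

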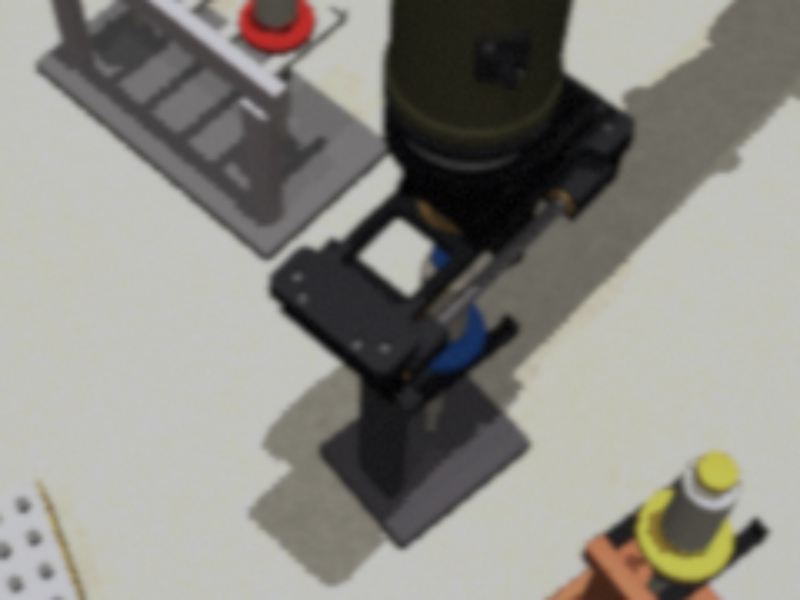

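The fingers straddle the handle, with the blue collar below them at crop (465,345). I shift a little in y, then close.

Emit:
{"method": "step_arm", "body": {
  "targets": [
    [0,-0.15,0,0,0,0,0.6],
    [0,0,0,0,0,0,0.4],
    [0,0,0,0,0,0,0.2],
    [0,0,0,0,0,0,0.1],
    [0,0,0,0,0,0,0.1]
  ],
  "force": 20
}}

```text
time: 3.22
position: [0.5745, 0.1622, 0.1907]
tool_rot: [1.868, 2.525, 0.0]
ft_force: [0.4, 0.7, -1.2]
grip_width: 0.707
grip_force: 0.0
```

Emit:
{"method": "step_arm", "body": {
  "targets": [
    [0,0,0,0,0,0,0.1],
    [0,0,0,0,0,0,0.1],
    [0,0,0,0,0,0,0.1],
    [0,0,0,0,0,0,0.1],
    [0,0,0,0,0,0,0.1]
  ]
}}

```text
time: 3.63
position: [0.5744, 0.1622, 0.1905]
tool_rot: [1.868, 2.526, -0.0]
ft_force: [0.2, 1.0, -0.1]
grip_width: 0.322
grip_force: 0.0
```

Emit:
{"method": "step_arm", "body": {
  "targets": [
    [0,0,0,0,0,0,0.1],
    [0,0,0,0,0,0,0.1],
    [0,0,0,0,0,0,0.1],
    [0,0,0,0,0,0,0.1],
    [0,0,0,0,0,0,0.1]
  ]
}}

```text
time: 4.05
position: [0.5744, 0.1622, 0.1905]
tool_rot: [1.868, 2.526, -0.0]
ft_force: [0.1, 0.2, -1.0]
grip_width: 0.314
grip_force: 20.0
```

Emit:
{"method": "step_arm", "body": {
  "targets": [
    [0,0,0.5,0,0,0,0.1],
    [0,0,1,0,0,0,0.1],
    [0,0,1.5,0,0,0,0.1],
    [0,0,0,0,0,0,0.1],
    [0,0,0,0,0,0,0.1]
  ]
}}

```text
time: 4.47
position: [0.5752, 0.1624, 0.2219]
tool_rot: [1.868, 2.524, 0.004]
ft_force: [-1.2, -0.4, -2.1]
grip_width: 0.315
grip_force: 20.0
```

```bash
cat > c.py <<'E'
from m import *
import sys
s=ctrl.get_state(); p=s["position"]; R=cv2.Rodrigues(np.array(s["tool_rot"],float))[0]
print(s["time"],p.round(4),"yaw",np.degrees(np.arctan2(R[1,1],R[0,1])).round(2),"toolz",R[:,2].round(3),s["grip_width"],s["grip_force"],s["ft_force"].round(1))
for n in("scene","top","wrist"):
    K,T,im,d=shot(n); P=pts(K,T,d)
    if len(sys.argv)>1: save(sys.argv[1]+n+".png",im)
    for c in H:
        if n=="wrist" and c!="blue": continue
        w=mask(im,c)&(d>0)&(P[...,2]>.14)&(P[...,0]>.35)
        if c=="blue": w&=np.hypot(P[...,0]-p[0],P[...,1]-p[1])<.045
        if w.sum()<20: continue
        zz=P[...,2]; top=np.percentile(zz[w],99)
        for nm,v in(("but",w&(zz>top-.006)),("col",w&(zz<top-.07)&(zz>top-.095))):
            q=P[v]
            if len(q)<20: continue
            (cx,cy),r=cv2.minEnclosingCircle((q[:,:2]*1000).astype(np.float32)); print(n,c,nm,len(q),round(cx,1),round(cy,1),round(r,1),np.median(q[:,2]).round(4))
E
python3 c.py
```

```text
4.4667 [0.5752 0.1624 0.2219] yaw 17.0 toolz [ 0.002  0.001 -1.   ] 0.3150746221158629 19.999919703695923 [-1.2 -0.4 -2.1]
scene green but 24 589.8 -219.8 7.2 0.2513
scene green col 91 591.3 -217.6 20.6 0.1691
scene red but 50 546.3 -75.4 8.2 0.2511
scene red col 188 546.6 -75.5 23.8 0.1693
scene yellow but 85 530.5 325.8 8.4 0.2507
scene yellow col 297 530.5 326.1 24.9 0.1685
top green but 86 591.1 -222.3 9.3 0.2509
top green col 223 591.1 -221.7 24.2 0.169
top red but 94 548.2 -75.9 9.7 0.2508
top red col 254 548.1 -75.7 24.5 0.1692
wrist blue but 49 566.6 186.0 6.2 0.3063
```

It is held (20 N, 27 mm wide). I lift it straight up out of the stand so the nozzle clears the other pipettes' tops.

Emit:
{"method": "step_arm", "body": {
  "targets": [
    [0,0,2,0,0,0,0.1],
    [0,0,2.5,0,0,0,0.1],
    [0,0,2.5,0,0,0,0.1],
    [0,0,2.5,0,0,0,0.1],
    [0,0,2.5,0,0,0,0.1]
  ]
}}

```text
time: 5.03
position: [0.574, 0.1621, 0.3409]
tool_rot: [-1.868, -2.525, 0.002]
ft_force: [0.2, -0.3, -1.7]
grip_width: 0.319
grip_force: 20.0
```

Emit:
{"method": "step_arm", "body": {
  "targets": [
    [0,0,2.5,0,0,0,0.1],
    [0,0,2.5,0,0,0,0.1],
    [0,0,2,0,0,0,0.1],
    [0,0,1.5,0,0,0,0.1],
    [0,0,0,0,0,0,0.1]
  ]
}}

```text
time: 5.45
position: [0.5753, 0.1623, 0.4284]
tool_rot: [1.867, 2.523, 0.006]
ft_force: [-0.0, -0.8, -1.4]
grip_width: 0.315
grip_force: 20.0
```

```bash
python3 c.py l_
```

```text
5.45 [0.5753 0.1623 0.4284] yaw 17.01 toolz [ 0.004  0.001 -1.   ] 0.31472622364497804 19.999865039717406 [-0.  -0.8 -1.4]
scene blue but 33 575.6 166.1 14.0 0.4125
scene green but 26 589.9 -219.8 6.1 0.2512
scene green col 91 591.4 -218.2 20.7 0.1693
scene yellow but 85 529.8 325.8 8.5 0.2509
scene yellow col 297 529.4 325.5 24.8 0.1686
top green but 87 591.2 -221.9 9.1 0.251
top green col 219 591.6 -221.8 24.4 0.169
top red but 94 548.1 -75.8 9.8 0.2513
top red col 251 548.3 -76.1 24.5 0.1693
wrist blue but 51 566.9 186.0 6.2 0.511
```

View pics/l_scene.png

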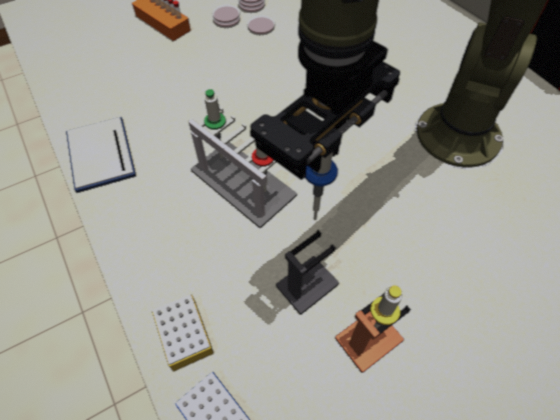

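View pics/l_wrist.png

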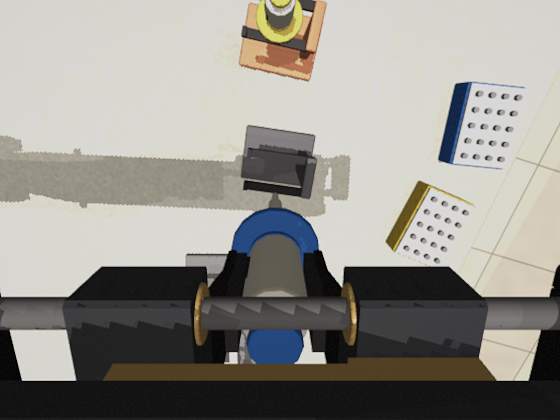

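The pipette hangs free and upright: scene collar at (320,172), nozzle at (317,217), and the empty stand stands below. I'll measure its axis against the TCP.

```bash
cat > t.py <<'E'
from m import *
s=ctrl.get_state(); p=s["position"]; print(s["time"],p.round(4))
for n in("scene","wrist","top"):
    K,T,im,d=shot(n); P=pts(K,T,d); z=P[...,2]-p[2]; near=(d>0)&(np.hypot(P[...,0]-p[0],P[...,1]-p[1])<.035)
    q=P[near&mask(im,'blue')&(z<-.015)&(z>-.035)]
    if len(q)>30:
        (cx,cy),r=cv2.minEnclosingCircle(((q-p)[:,:2]*1000).astype(np.float32)); print(n,"collar rel TCP",len(q),round(cx,1),round(cy,1),round(r,1),"top z",(np.percentile(q[:,2],[50,90])-p[2]).round(4))
    for lo,hi in((-.07,-.04),(-.09,-.07),(-.12,-.1),(-.16,-.12)):
        q=P[near&(z>lo)&(z<hi)]
        if len(q)>8: print("  ",n,"band",lo,hi,len(q),((q-p).mean(0)*1000).round(1),"lowest",((q-p)[:,2].min()*1000).round(1))
E
python3 t.py
```

```text
5.6 [0.5741 0.1622 0.4239]
scene collar rel TCP 334 0.5 4.0 23.3 top z [-0.0217 -0.0201]
   scene band -0.07 -0.04 68 [  2.6   6.  -61.5] lowest -69.8
   scene band -0.09 -0.07 54 [  2.    5.5 -78.4] lowest -89.9
   scene band -0.12 -0.1 49 [   1.1    4.3 -110.3] lowest -119.7
   scene band -0.16 -0.12 37 [  -0.     2.9 -136.5] lowest -154.2
wrist collar rel TCP 2356 -2.1 3.2 23.9 top z [-0.023  -0.0219]
   wrist band -0.12 -0.1 81 [  -2.3    2.8 -110.3] lowest -119.7
   wrist band -0.16 -0.12 54 [  -2.     1.5 -136. ] lowest -155.7
```

The axis is within about 1–2 mm of the TCP and vertical, and the lower end is 155 mm below the TCP, as it should be. I now travel high over to the fork.

Emit:
{"method": "step_arm", "body": {
  "targets": [
    [0,0,1.0,0,0,0,0.1],
    [0,-1.5,0.5,0,0,0,0.1],
    [0,-2.5,0,0,0,0,0.1],
    [0,-3,0,0,0,0,0.1],
    [0,-3,0,0,0,0,0.1]
  ]
}}

```text
time: 6.17
position: [0.5744, 0.0601, 0.4414]
tool_rot: [1.867, 2.525, 0.0]
ft_force: [0.6, 0.4, -2.0]
grip_width: 0.312
grip_force: 20.0
```

Emit:
{"method": "step_arm", "body": {
  "targets": [
    [0,-3,0,0,0,0,0.1],
    [0,-3,0,0,0,0,0.1],
    [0,-3,0,0,0,0,0.1],
    [0,-3,0,0,0,0,0.1],
    [0,-3,0,0,0,0,0.1]
  ]
}}

```text
time: 6.58
position: [0.5738, -0.0907, 0.4416]
tool_rot: [1.869, 2.524, 0.001]
ft_force: [0.7, 0.3, -0.5]
grip_width: 0.314
grip_force: 20.0
```

Emit:
{"method": "step_arm", "body": {
  "targets": [
    [0,-3,0,0,0,0,0.1],
    [-0.4,-2,0,0,0,0,0.1],
    [0,-1.1,0,0,0,0,0.1],
    [0,0,0,0,0,0,0.1],
    [0,0,0,0,0,0,0.1]
  ]
}}

```text
time: 7.0
position: [0.5705, -0.1487, 0.441]
tool_rot: [1.869, 2.525, 0.002]
ft_force: [0.4, 0.7, -1.4]
grip_width: 0.317
grip_force: 20.0
```

```bash
python3 t.py; python3 - <<'E'
from m import *
o=np.array([.5692,-.148]); t=np.radians(16.6); x=np.array([np.cos(t),np.sin(t)]); y=np.array([-x[1],x[0]])
K,T,im,d=shot("wrist"); save("f_wrist.png",im); P=pts(K,T,d)
w=(P[...,2]>.15)&(P[...,2]<.175)&(d>0)&(im.min(-1)>90); q=P[w][:,:2]-o; a=q@x*1000;b=q@y*1000
for lo,hi in((8,32),(-32,-8),(44,66)):
    k=(b>lo)&(b<hi)&(a>-40)&(a<25)
    if k.sum()>5: print((lo,hi),k.sum(),"b",np.percentile(b[k],[3,50,97]).round(1),"a",a[k].min().round(1),a[k].max().round(1),"fit",np.polyfit(a[k],b[k],1).round(3),"z",np.median(P[w][k][:,2]).round(4))
k=(a>26)&(abs(b)<110); print("rail",k.sum(), np.percentile(a[k],[2,98]) if k.sum() else '')
E
```

```text
7.0 [ 0.5705 -0.1487  0.441 ]
scene collar rel TCP 180 -0.4 3.4 22.9 top z [-0.0213 -0.0201]
   scene band -0.07 -0.04 116 [  0.8   6.9 -56.4] lowest -70.0
   scene band -0.09 -0.07 54 [  0.6   6.5 -78.7] lowest -89.9
   scene band -0.12 -0.1 50 [ 1.000e-01  4.900e+00 -1.099e+02] lowest -119.0
   scene band -0.16 -0.12 41 [  -0.6    3.3 -136.7] lowest -155.6
wrist collar rel TCP 2351 -1.2 4.1 23.9 top z [-0.0229 -0.0219]
   wrist band -0.12 -0.1 80 [  -1.4    4.5 -110.2] lowest -119.4
   wrist band -0.16 -0.12 55 [  -1.1    3.3 -135.4] lowest -155.2
top collar rel TCP 324 -0.1 7.0 23.6 top z [-0.0218 -0.0206]
   top band -0.12 -0.1 29 [ 1.0e-01  7.9e+00 -1.1e+02] lowest -120.0
   top band -0.16 -0.12 17 [   0.8    6.7 -139.2] lowest -154.0
(8, 32) 468 b [11.6 16.7 21.3] a -39.0 25.0 fit [-1.0000e-02  1.6643e+01] z 0.16
(-32, -8) 464 b [-28.2 -22.9 -18.6] a -39.9 24.8 fit [ 1.1000e-02 -2.2927e+01] z 0.1601
(44, 66) 299 b [47.6 51.6 57.4] a -39.7 24.1 fit [-8.0000e-03  5.1946e+01] z 0.1604
rail 1481 [27.0918417  41.56266076]
```

View pics/f_wrist.png

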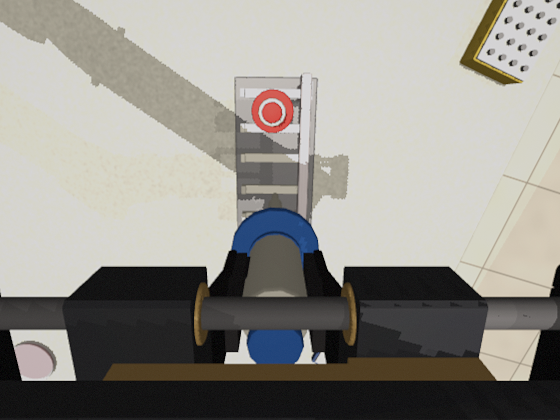

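The wrist view shows the rack below, with the free prongs at (270,158) and (270,190) and red at (272,110), no longer in line with the held pipette. Each camera's relative estimate asks for about (-2, -3) mm. I apply that and lower partway, so the nozzle enters the gap.

Emit:
{"method": "step_arm", "body": {
  "targets": [
    [-0.2,-0.3,-1.5,0,0,0,0.1],
    [0,0,-3,0,0,0,0.1],
    [0,0,-3,0,0,0,0.1],
    [0,0,-2.5,0,0,0,0.1],
    [0,0,-1,0,0,0,0.1]
  ]
}}

```text
time: 7.62
position: [0.5672, -0.1496, 0.3267]
tool_rot: [-1.862, -2.524, 0.003]
ft_force: [-0.4, 0.2, -1.6]
grip_width: 0.314
grip_force: 20.0
```

Emit:
{"method": "step_arm", "body": {
  "targets": [
    [0,0,-2,0,0,0,0.1],
    [0,0,-2,0,0,0,0.1],
    [0,0,-2,0,0,0,0.1],
    [0,0,-1,0,0,0,0.1],
    [0,0,0,0,0,0,0.1]
  ]
}}

```text
time: 8.03
position: [0.5677, -0.1506, 0.2588]
tool_rot: [-1.865, -2.524, 0.003]
ft_force: [0.2, 0.4, -1.2]
grip_width: 0.316
grip_force: 20.0
```

```bash
python3 t.py; python3 - <<'E'
from m import *
from scipy.optimize import least_squares
p=ctrl.get_state()["position"]
o=np.array([.5692,-.148]); t=np.radians(16.6); x=np.array([np.cos(t),np.sin(t)]); y=np.array([-x[1],x[0]])
for n in("wrist","top"):
    K,T,im,d=shot(n); save("g_%s.png"%n,im); P=pts(K,T,d); z=P[...,2]-p[2]
    m=(mask(im,'blue')&(d>0)&(z<-.015)&(z>-.03)&(np.hypot(P[...,0]-p[0],P[...,1]-p[1])<.04))
    q=((P[m][:,:2]-o)@np.stack([x,y],1))*1000
    # outer edge: farthest point per bearing bin, fitted with a known 25 mm circle
    c0=(p[:2]-o)@np.stack([x,y],1)*1000; th=np.degrees(np.arctan2(*(q-c0).T[::-1])).astype(int)//6
    e=np.array([q[th==k][np.argmax(np.hypot(*(q[th==k]-c0).T))] for k in np.unique(th)])
    f=least_squares(lambda c:np.hypot(*(e-c).T)-24.7,c0,loss='soft_l1'); print(n,"collar in fork frame",f.x.round(1),"tcp",c0.round(1),len(e),np.abs(f.fun).mean().round(2))
    w=(P[...,2]>.15)&(P[...,2]<.175)&(d>0)&(im.min(-1)>60)&~m; r=P[w][:,:2]-o; a=r@x*1000;b=r@y*1000
    for lo,hi in((5,32),(-32,-8),(44,66)):
        k=(b>lo)&(b<hi)&(a>-42)&(a<25)
        if k.sum()>9: print("  prong",k.sum(),"b",np.percentile(b[k],[3,50,97]).round(1),"a",a[k].min().round(1))
E
```

```text
8.0333 [ 0.5677 -0.1506  0.2588]
scene collar rel TCP 143 0.4 4.3 22.1 top z [-0.0214 -0.0199]
   scene band -0.07 -0.04 56 [  0.2   6.9 -58.2] lowest -69.4
   scene band -0.09 -0.07 38 [  4.    6.3 -80.2] lowest -89.9
   scene band -0.12 -0.1 75 [  -0.9    5.1 -104.2] lowest -117.9
   scene band -0.16 -0.12 12 [  -2.    3. -146.] lowest -151.7
wrist collar rel TCP 2299 -0.2 0.9 24.0 top z [-0.021  -0.0201]
   wrist band -0.12 -0.1 313 [   5.7   13.1 -106.1] lowest -119.9
   wrist band -0.16 -0.12 47 [  -0.9    1.3 -133.8] lowest -152.4
top collar rel TCP 159 1.0 12.2 20.8 top z [-0.0185 -0.0171]
   top band -0.12 -0.1 30 [  -4.1   17.7 -105.5] lowest -119.8
wrist collar in fork frame [-1.7 -4.3] tcp [-1.  -3.6] 38 1.75
  prong 1331 b [11.9 17.3 21.7] a -40.8
  prong 173 b [-27.8 -20.9 -18.1] a -40.8
  prong 1301 b [47.9 53.1 64.6] a -40.4
top collar in fork frame [ 1.  -3.6] tcp [-1.  -3.6] 25 1.05
  prong 171 b [14.5 19.3 24.1] a -37.6
  prong 84 b [50.6 54.4 60.1] a -37.1
```

View pics/g_wrist.png

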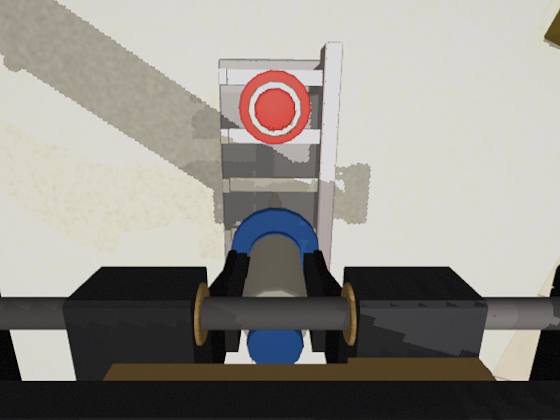

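The wrist view shows the nozzle down in the gap, the near prong at (275,185), and the collar at (275,235) midway between lip and rail. A trim of +1.5 mm in y is enough, then I lower in gentle steps.

Emit:
{"method": "step_arm", "body": {
  "targets": [
    [-0.05,0.15,-1,0,0,0,0.1],
    [0,0,-1.5,0,0,0,0.1],
    [0,0,-1.5,0,0,0,0.1],
    [0,0,-1,0,0,0,0.1],
    [0,0,-0.5,0,0,0,0.1]
  ]
}}

```text
time: 8.7
position: [0.5672, -0.1499, 0.2039]
tool_rot: [-1.867, -2.524, 0.001]
ft_force: [0.2, -0.1, -0.5]
grip_width: 0.321
grip_force: 20.0
```

Emit:
{"method": "step_arm", "body": {
  "targets": [
    [0,0,-0.4,0,0,0,0.1],
    [0,0,-0.3,0,0,0,0.1],
    [0,0,-0.2,0,0,0,0.1],
    [0,0,0,0,0,0,0.1],
    [0,0,0,0,0,0,0.1]
  ]
}}

```text
time: 9.12
position: [0.5682, -0.1504, 0.197]
tool_rot: [1.868, 2.525, 0.001]
ft_force: [-0.6, 0.4, -0.6]
grip_width: 0.313
grip_force: 20.0
```

```bash
python3 t.py | grep -v band
```

```text
9.1167 [ 0.5682 -0.1504  0.197 ]
scene collar rel TCP 133 0.2 4.6 22.9 top z [-0.0212 -0.0197]
wrist collar rel TCP 2343 -1.7 3.1 23.8 top z [-0.0226 -0.0217]
top collar rel TCP 119 0.2 13.8 20.7 top z [-0.0216 -0.0195]
```

Emit:
{"method": "step_arm", "body": {
  "targets": [
    [0,0,-0.2,0,0,0,0.1],
    [0,0,-0.1,0,0,0,0.1],
    [0,0,-0.1,0,0,0,0.1],
    [0,0,0,0,0,0,0.1],
    [0,0,0,0,0,0,0.1]
  ]
}}

```text
time: 9.68
position: [0.5678, -0.1503, 0.1925]
tool_rot: [-1.868, -2.526, 0.0]
ft_force: [-0.0, 0.0, -1.2]
grip_width: 0.317
grip_force: 20.0
```

Emit:
{"method": "step_arm", "body": {
  "targets": [
    [0,0,-0.1,0,0,0,0.1],
    [0,0,0,0,0,0,0.1],
    [0,0,-0.1,0,0,0,0.1],
    [0,0,0,0,0,0,0.1],
    [0,0,0,0,0,0,0.1]
  ]
}}

```text
time: 10.1
position: [0.5679, -0.1503, 0.1906]
tool_rot: [1.868, 2.525, 0.0]
ft_force: [1.1, -0.6, -2.0]
grip_width: 0.317
grip_force: 20.0
```

```bash
python3 t.py | grep -v band; python3 -c "
from h import *
K,T,im,d=shot('scene'); save('s5.png',cv2.resize(im[70:235,170:390],(800,600)))"
```

```text
10.1 [ 0.5679 -0.1503  0.1906]
scene collar rel TCP 137 -0.0 3.5 22.6 top z [-0.0212 -0.0194]
wrist collar rel TCP 2347 -1.6 2.9 23.8 top z [-0.0226 -0.0217]
top collar rel TCP 121 0.3 13.9 19.9 top z [-0.0214 -0.0198]
```

View pics/s5.png

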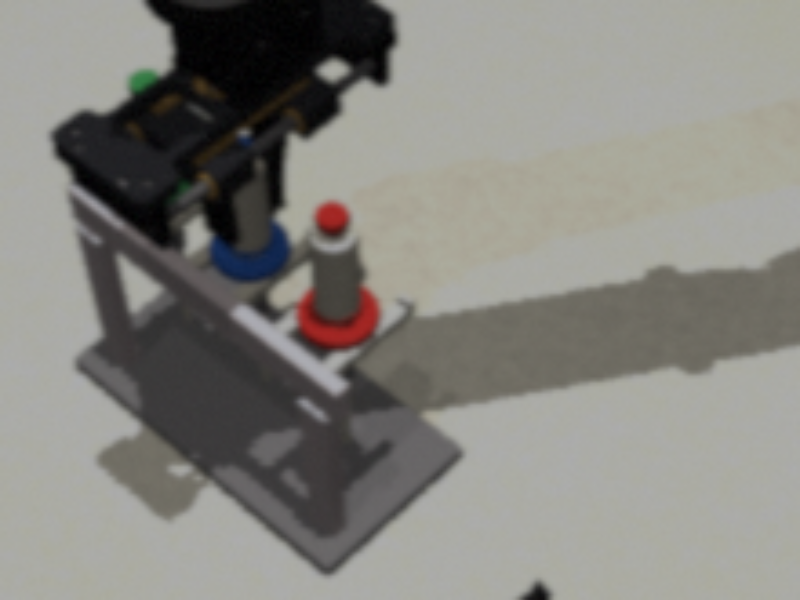

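The crop shows the blue collar at (250,250) sitting at prong level, with red (338,315) undisturbed. I press down slightly to feel the contact.

Emit:
{"method": "step_arm", "body": {
  "targets": [
    [0,0,-0.1,0,0,0,0.1],
    [0,0,0,0,0,0,0.1],
    [0,0,0,0,0,0,0.1],
    [0,0,0,0,0,0,0.1],
    [0,0,0,0,0,0,0.1]
  ]
}}

```text
time: 10.72
position: [0.568, -0.1503, 0.1905]
tool_rot: [1.868, 2.525, 0.001]
ft_force: [-2.7, 1.2, 5.9]
grip_width: 0.316
grip_force: 20.0
```

Contact: the upward force is now about 7 N and z has stopped changing. I release slowly.

Emit:
{"method": "step_arm", "body": {
  "targets": [
    [0,0,0,0,0,0,0.36],
    [0,0,0,0,0,0,0.4],
    [0,0,0,0,0,0,0.45],
    [0,0,0,0,0,0,0.55],
    [0,0,0,0,0,0,0.7]
  ]
}}

```text
time: 11.13
position: [0.5679, -0.1503, 0.1894]
tool_rot: [1.868, 2.526, -0.0]
ft_force: [0.1, -0.6, -0.2]
grip_width: 0.524
grip_force: 0.0
```

Emit:
{"method": "step_arm", "body": {
  "targets": [
    [0,0,0,0,0,0,1],
    [0,0,0,0,0,0,1],
    [0,0,0,0,0,0,1],
    [0,0,0,0,0,0,1],
    [0,0,0,0,0,0,1]
  ]
}}

```text
time: 11.55
position: [0.5679, -0.1503, 0.1896]
tool_rot: [1.868, 2.525, 0.0]
ft_force: [-0.1, 0.1, 0.1]
grip_width: 0.898
grip_force: 0.0
```

Emit:
{"method": "step_arm", "body": {
  "targets": [
    [0,0,0,0,0,0,1],
    [0,0,0,0,0,0,1],
    [0,0,0,0,0,0,1],
    [0,0,0,0,0,0,1],
    [0,0,0,0,0,0,1]
  ]
}}

```text
time: 11.97
position: [0.5679, -0.1503, 0.1895]
tool_rot: [1.868, 2.526, -0.0]
ft_force: [0.9, 0.6, 0.3]
grip_width: 0.998
grip_force: 0.0
```

It is open, so I withdraw straight up, then back and to the left to clear the view.

Emit:
{"method": "step_arm", "body": {
  "targets": [
    [0,0,1,0,0,0,1],
    [0,0,2,0,0,0,1],
    [0,0,3,0,0,0,1],
    [0,0,3,0,0,0,1],
    [0,0,3,0,0,0,1]
  ]
}}

```text
time: 12.38
position: [0.5677, -0.1503, 0.3117]
tool_rot: [1.868, 2.525, 0.0]
ft_force: [0.5, 0.4, 0.3]
grip_width: 1.002
grip_force: 0.0
```

Emit:
{"method": "step_arm", "body": {
  "targets": [
    [0,3,1,0,0,0,1],
    [0,3.5,0,0,0,0,1],
    [0,3.5,0,0,0,0,1],
    [0,3.5,0,0,0,0,1],
    [0,3.5,0,0,0,0,1]
  ]
}}

```text
time: 12.8
position: [0.5678, 0.0212, 0.3208]
tool_rot: [1.869, 2.524, 0.002]
ft_force: [1.1, 0.9, -0.0]
grip_width: 0.998
grip_force: 0.0
```

Emit:
{"method": "step_arm", "body": {
  "targets": [
    [0,3.5,0,0,0,0,1],
    [0,3.5,0,0,0,0,1],
    [0,3,0,0,0,0,1],
    [0,0,0,0,0,0,1],
    [0,0,0,0,0,0,1]
  ]
}}

```text
time: 13.22
position: [0.5676, 0.1223, 0.3199]
tool_rot: [1.862, 2.53, 0.0]
ft_force: [0.4, -1.1, 0.7]
grip_width: 0.999
grip_force: 0.0
```

```bash
python3 - <<'E'
from m import *
print(ctrl.get_state()["position"])
o=np.array([.5692,-.148]); t=np.radians(16.6); x=np.array([np.cos(t),np.sin(t)]); y=np.array([-x[1],x[0]])
for n in("top","scene"):
    K,T,im,d=shot(n); save("z_%s.png"%n,im); P=pts(K,T,d)
    for c in H:
        m=mask(im,c)&(d>0)&(P[...,0]>.35)
        for nm,lo,hi in(("col",.155,.185),("but",.24,.265)):
            q=P[m&(P[...,2]>lo)&(P[...,2]<hi)]
            if len(q)<15: continue
            (cx,cy),r=cv2.minEnclosingCircle((q[:,:2]*1000).astype(np.float32)); e=np.array([cx,cy])/1000-o
            print(n,c,nm,round(cx,1),round(cy,1),round(r,1),np.median(q[:,2]).round(4),"fork frame",(e@x*1000).round(1),(e@y*1000).round(1))
E
```

```text
[0.56759852 0.1222612  0.31993978]
top blue col 569.2 -147.9 24.5 0.169 fork frame -0.0 0.1
top blue but 569.5 -148.2 9.8 0.2507 fork frame 0.3 -0.3
top green col 590.9 -221.4 24.1 0.1691 fork frame -0.1 -76.5
top green but 591.1 -221.7 9.1 0.251 fork frame -0.1 -76.9
top red col 548.2 -75.9 24.4 0.1693 fork frame 0.4 75.1
top red but 548.2 -76.0 9.5 0.2511 fork frame 0.4 75.0
scene blue col 567.9 -146.8 23.3 0.1693 fork frame -0.9 1.5
scene blue but 567.3 -147.7 8.8 0.2508 fork frame -1.7 0.8
scene green col 590.2 -219.5 21.7 0.1695 fork frame -0.3 -74.5
scene green but 590.3 -219.8 7.3 0.2509 fork frame -0.3 -74.8
scene red but 546.0 -74.9 9.1 0.2513 fork frame -1.4 76.6
scene yellow col 529.6 325.7 24.9 0.1686 fork frame 97.4 465.3
scene yellow but 529.6 326.1 8.4 0.2506 fork frame 97.5 465.6
```

View pics/z_scene.png

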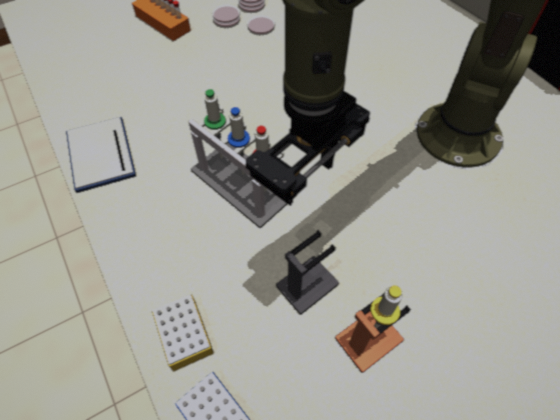

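The scene view shows blue (237,130) hanging upright between green (211,108) and red (262,138). It is within 2 mm of the seat centre, the neighbours and yellow have not moved, and the gripper is clear. I hand in the job.

```bash
python3 -c "
from bench import ctrl
print(ctrl.close_job())"
```

```text
the job is handed in; nothing more can be done
None
```

The blue pipette now hangs upright in the rack's middle fork, within about 2 mm of the seat centre; the other three measured unmoved, and the job is handed in (no verdict was returned).

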